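Sort the tape after the craft session

TASK

Tidy up the sticky tape: thread the three rolls onto the wooden spindle, each lying flat, the largest at the bottom, then the medium one, the smallest on top. Throw the empty cardboard core away by pushing it down through the sprung flap in the top of the white waste bin, so that it drops inside and the flap is shut again. Leave the glass bowl and the magnifying glass where they are.

Things in the scene. Friction and masses are not known exactly. Their poses are not given: they have to be found in the camera images.
- large_c (a point): centre (half-way up) of the largest tape roll: pale yellow tape, lying flat, axis z up, outer diameter 66 mm, height 24 mm, hole 26 mm right through, lined with cardboard
- medium_c (a point): centre (half-way up) of the medium tape roll: same material, lying flat, axis z up, outer diameter 54 mm, height 18 mm, hole 26 mm right through
- small_c (a point): centre (half-way up) of the smallest tape roll: same material, lying flat, axis z up, outer diameter 42 mm, height 15 mm, hole 26 mm right through
- core_c (a point): centre (half-way up) of the empty core: a bare brown cardboard tube standing on end, axis z up, outer diameter 32 mm, inner diameter 26 mm, height 24 mm, 12 g
- spindle: wooden spindle fixed to the table; origin at the centre of its underside, on the table; z up along the post. Round base 90 mm across and 10 mm high; upright post 14 mm in diameter on its axis, its tapered tip 65 mm above the table (55 mm above the base)
- bin: white desk waste bin fixed to the table; origin at the centre of its underside, on the table; x from its robot side to its far side (turned up to 23 degrees), y along its long side. Outside 120 mm (x) by 160 mm (y) by 130 mm high, walls and floor 5 mm. Opening in its top 90 mm (x) by 134 mm (y), centred, filled by the grey flap
- flap (a joint): angle of the bin's flap, rad: 0 shut and level, up to 1.3 hanging down into the bin. Hinge along the bin's y on its far side (bin x +45 mm, z 127 mm; two steel barrels show), free edge 87 mm from it, nearest the robot. Spring-shut: 0.08 N m at 0, 0.18 N m at 1.3 rad (2 to 4 N at 45 mm from the hinge); the core's weight alone does not open it; it closes after the fingers as they rise
- bowl: bystander: empty glass bowl, 124 mm across, 55 mm high; origin at the centre of its underside
- magnifier: bystander: black magnifying glass lying flat, lens frame 74 mm across, 9 mm thick, handle reaching 126 mm from the lens centre along -y; origin under the centre of the lens
Not all that is in view belongs to the job. Leave any blue look-alike of the part that bears core_c alone.

How it is judged (in metres and radians):
At the end, for the whole second after the job is handed in: The three rolls lie flat (within 0.15 rad) and still on the spindle, centres within 12 mm of its axis and heights within 5 mm of the neat stack: large lowest, medium, small on top. The core lies still inside the bin, its centre less than 75 mm above the table, and the flap is shut (below 0.12 rad) (horizontal distance between each of large_c, medium_c, small_c and spindle below 0.012 m and z of large_c in the frame of spindle between 0.017 and 0.027 m and angle between each of large_c, medium_c, small_c's own z axis and vertical below 0.15 rad and linear speed of each of large, medium, small, core below 0.02 m/s and z of medium_c in the frame of spindle between 0.038 and 0.048 m and z of small_c in the frame of spindle between 0.0545 and 0.0645 m and x of core_c in the frame of bin between -0.055 and 0.055 m and y of core_c in the frame of bin between -0.075 and 0.075 m and z of core_c in the frame of bin between 0.005 and 0.075 m and value of joint flap below 0.12 rad); the robot touches nothing.
It fails at once if the bowl was moved by more than 30 mm (distance of bowl from where it was at the start of the episode above 0.03 m).
It fails at once if the magnifier was moved by more than 30 mm (distance of magnifier from where it was at the start of the episode above 0.03 m).
It also fails if it takes over 112 s, if anything falls off the work surface, if the arm or the gripper's body presses on something with over 40 N, if the wrist force passes 120 N, or if a joint passes its speed limit or range.

ROBOT

A 7-joint arm with a two-finger parallel gripper is mounted at the origin on the work surface. World frame = base frame: x ahead of the robot, y to its left, z up, the work surface at z = 0. Lengths are in mm, angles in rad, forces in N, time in s.
With the tool pointing down it reaches from about 400 to 850 mm from the base axis. Payload 10.4 kg.
Tool frame: the origin (TCP) lies on the centre line of the jaws, within the pads' length; the fingertips stand 19 mm ahead of it and the grasp point (between the pads) is the TCP; z points along the fingers, y is the line along which they close (so a half turn about z gives the same grasp; the last joint's range is limited). The gripper opens to 85 mm and grips with 20 to 120 N. Pads are 22 mm wide; open, the fingers measure 114 mm over their backs; the gripper's body (76 mm by 85 mm) begins 54 mm behind the grasp point. The pads swing forward as they close: fully open they stand 13 mm farther back than shut.
Start: joints at [1.208, 0.332, -0.065, 1.46, 0.022, 1.35, -0.088], TCP at [208.333, -589.276, 250.338] pointing down, gripper open.
Joint ranges: [-2.6, 2.6], [-0.5, 2.12], [-1.47, 1.34], [0.16, 2.42], [-1.27, 4.41], [0.06, 2.06], [-2.6, 2.6]. Speed limits (rad/s): [2.22, 2.22, 2.79, 2.79, 3.14, 3.14, 3.14].

INTERFACE

Orientations are given as a unit quaternion [w, x, y, z].
In Python, from bench import robot gives the robot as it stands.
- The arm moves only by the shell command python3 -m pendant 'ROWS' [FORCE]. ROWS is JSON, a list of rows, each a list of 3 entries, a list of its own where there are three numbers: the shift along the world's x, y, z scaled (see below), then the turn about the world's z scaled (see below), then the closure, from 0 (fully open) to 1 (shut). In form: [[[tx, ty, tz], roll, fingers], ...]. A call has 1 to 5 rows; each row is the pose to reach, as a shift and turn from the pose commanded when the call began; what a row does not reach only later rows make up. The controller multiplies each number of a shift by 0.1 m and each number of a turn by 60 degrees. A row lasts 1/10 s, in which the tool goes at most 50 mm and 8.59 degrees, less where a joint would pass 70% of its speed; a pose out of reach is approached as far as the arm can. A call with a number of a shift or a turn outside -1 to 1 is refused whole. A call with a gripper value outside its range is refused whole. The fingers move at their own pace and stop on an object; FORCE is the grip in N (left out, the last holds). Time passes only in rows, so rows that repeat a pose let the fingers close. It gives the time, the measured TCP pose, the force, the opening and the grip force at its end, in the units of the state.
- robot.state(): the state, without advancing time (a new reading comes with each control period).
- robot.snapshot(name): name is "scene" or "top" or "wrist"; returns the picture (480x640x3 uint8, blue, green, red); there is no depth.
- robot.camera_params(name): a dict with "K" (3x3 intrinsics, pixels), "T" (4x4, takes a point from camera to world coordinates); the wrist camera has in their place "mount" (4x4, takes a point from camera to tool coordinates, whose origin is the TCP and whose axes are the flange's). Camera axes: x right, y down, z forward; pixel columns grow to the right and rows downward; lengths in mm; the calibration is good to about 2 mm. A picture is of the moment at which its call begins: read the wrist's pose just before it. camera_params takes no time and is no camera call.
- robot.hand_in(): hands the job in; it is judged then, once.
The state is a dict: "time_s": time; "q": joint angles; "joint_velocities": joint speeds; "joint_torque": joint torques, N m; "ee_pos": TCP position; "eef_rot": TCP orientation; "contact_force": force on the tool from outside, world axes, zero at the start; "wrist_torque": the same for the moment, N m; "grip_width": opening from 0.0 (shut) to 1.0 (fully open); "grasp_force": force on a finger pad.
Only numpy, scipy, OpenCV 4.12 (cv2) and the standard library are available. Lean on these libraries where they do the work, as an engineer would, in place of code of your own. Each camera call takes 0.05 s, during which the arm holds its last target. There are 200 camera calls.

## Working session

There is one attempt and no reset: what is moved stays moved. The work goes in short steps, Python scripts to look and compute and a shell command to move; the robot and the scene stay as the last step left them, time stands still between calls to the robot, and variables do not carry over. Pictures are saved under pics/ and viewed, at most 14 in all, crops included, and the job is handed in when it is done.

```bash
mkdir -p pics; ls; python3 - <<'E'
from bench import robot
import cv2,numpy as np
for n in("scene","top"):
    cv2.imwrite(f"pics/{n}0.png",robot.snapshot(n))
    p=robot.camera_params(n);print(n,np.round(p["K"],1).tolist(),np.round(p["T"],3).tolist())
print(robot.camera_params("wrist"))
s=robot.state();print(s)
E
```

```text
pics
scene [[466.1, 0.0, 317.3], [0.0, 466.1, 235.7], [0.0, 0.0, 1.0]] [[-0.862, 0.365, -0.353, 801.39], [0.507, 0.636, -0.582, 413.418], [0.012, -0.68, -0.733, 632.024], [0.0, 0.0, 0.0, 1.0]]
top [[456.8, 0.0, 324.7], [0.0, 456.8, 236.5], [0.0, 0.0, 1.0]] [[-0.027, -0.998, 0.054, 527.602], [-1.0, 0.028, 0.009, 2.105], [-0.011, -0.054, -0.998, 902.654], [0.0, 0.0, 0.0, 1.0]]
{'K': array([[424.1042786 ,   0.        , 319.60960137],
       [  0.        , 424.1042786 , 239.31176725],
       [  0.        ,   0.        ,   1.        ]]), 'mount': array([[-7.26772490e-04, -9.65603335e-01, -2.60018600e-01,
         6.54294827e+01],
       [ 9.99998983e-01, -1.02094250e-03,  9.96289243e-04,
        -3.41686093e-02],
       [-1.22748425e-03, -2.60017611e-01,  9.65603094e-01,
        -1.23992717e+02],
       [ 0.00000000e+00,  0.00000000e+00,  0.00000000e+00,
         1.00000000e+00]])}
{'time_s': 0.1, 'q': array([ 1.20839681,  0.33283092, -0.06468211,  1.46088554,  0.02163689,
        1.34989361, -0.08849203]), 'joint_velocities': array([ 3.95319567e-04, -9.32649521e-05, -4.22975842e-04, -2.99560641e-03,
        2.30354429e-04, -6.39912749e-04,  3.09718045e-05]), 'joint_torque': array([ 6.86276999e-04, -6.26744556e+01,  4.84350405e-02, -3.92431426e+01,
        1.60446233e-02,  6.94311631e-03, -9.28162422e-06]), 'ee_pos': array([ 208.18089765, -588.96901198,  249.56807734]), 'eef_rot': array([-6.40559303e-04,  9.85599902e-01,  1.69092864e-01, -1.61541351e-04]), 'contact_force': array([-0.41931051, -0.89245587,  0.29401471]), 'wrist_torque': array([-0.02651809,  0.00787822, -0.00153231]), 'grasp_force': 0.0, 'grip_width': 0.9993328289214728}
```

View pics/top0.png

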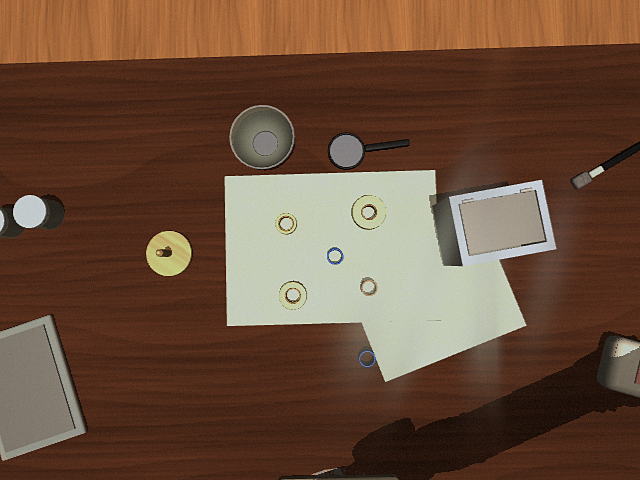

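View pics/scene0.png

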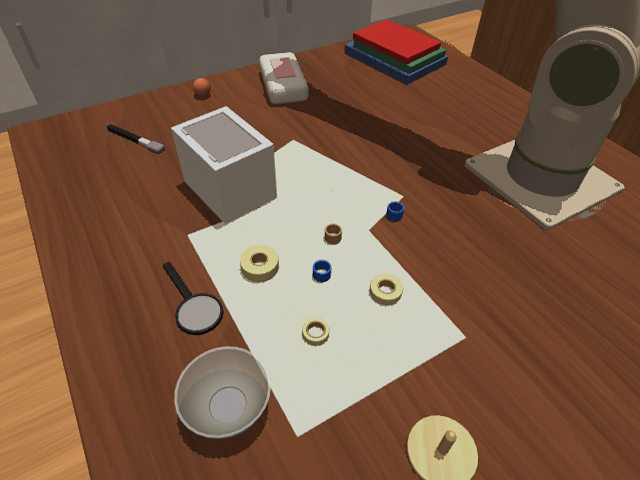

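The top view shows the large roll at (369,212), medium (293,295), small (286,223), spindle (168,253) and bin around (500,223). Three things could be the core: brown ring at (369,286), blue at (335,256), blue at (367,358). The brown one fits, since the description says bare brown cardboard. I'll confirm it in an enlarged crop.

```bash
cat > h.py <<'E'
from bench import robot
import cv2,numpy as np
def ray(K,T,uv,z):
    d=T[:3,:3]@np.linalg.inv(K)@np.array([*uv,1.]);o=T[:3,3]
    return o+d*(z-o[2])/d[2]
def top(uv,z):
    p=robot.camera_params("top");return ray(p["K"],p["T"],uv,z)
def wristT(s):
    from scipy.spatial.transform import Rotation as R
    q=s["eef_rot"];T=np.eye(4);T[:3,:3]=R.from_quat([q[1],q[2],q[3],q[0]]).as_matrix();T[:3,3]=s["ee_pos"]
    p=robot.camera_params("wrist");return p["K"],T@p["mount"]
E
python3 - <<'E'
from h import *
im=cv2.imread("pics/top0.png")
c=im[180:320,265:395];cv2.imwrite("pics/c1.png",cv2.resize(c,None,fx=4,fy=4,interpolation=cv2.INTER_CUBIC))
for n,uv,z in[("large",(369,212),24),("med",(293,295),18),("small",(286,223),15),("core",(369,286),24),("spbase",(168.5,253.5),10),("tip",(160,253),65),("blue",(335,256),24),("bowl",(262,137),55),("mag",(346,151),9)]:print(n,top(uv,z).round(1))
B=[top(u,130)[:2] for u in[(450,195),(542,181),(556,249),(464,265)]]
print(np.round(B,1),np.mean(B,0),[np.linalg.norm(B[i]-B[i-1]) for i in range(4)],[np.degrees(np.arctan2(*(B[i]-B[i-1])[::-1])) for i in range(4)])
E
```

```text
large [620.2 -76.5  24. ]
med [464.3  74.5  18. ]
small [604.1  85.1  15. ]
core [478.  -71.9  24. ]
spbase [551.  317.5  10. ]
tip [550.9 313.7  65. ]
blue [537.1  -8.5  24. ]
bowl [764.4 123.   55. ]
mag [744.2 -36.3   9. ]
[[ 634.1 -205.2]
 [ 653.5 -361.8]
 [ 537.7 -379.2]
 [ 515.  -223.8]] [ 585.06291794 -292.4783453 ] [np.float64(120.56840452826314), np.float64(157.7586578320312), np.float64(117.17282218164625), np.float64(157.0430490974221)] [np.float64(8.843679126454917), np.float64(-82.92393099027022), np.float64(-171.47289613056603), np.float64(98.30778925054975)]
```

View pics/c1.png

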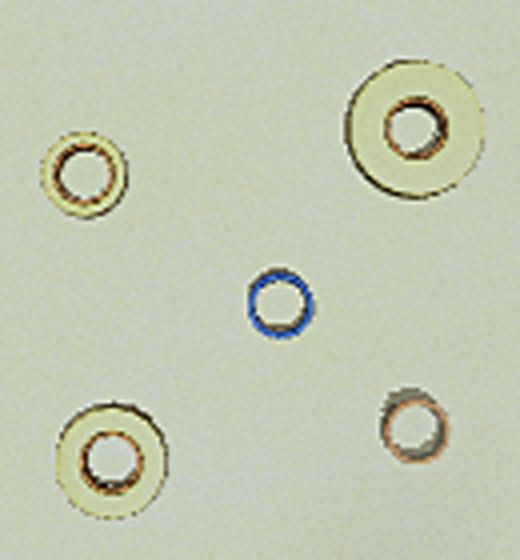

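The crop confirms that the brown ring at about (369,287) is the core, and both look-alikes are blue. All rolls read clearly, and the bin edges measure 157–158 × 117–121 mm against the 160 × 120 given. Next I move to above the large roll.

```bash

python3 -m pendant '[[[0.82,1,0],0,0.0],[[0.82,1,0],0,0.0],[[0.82,1,0],0,0.0]]' 40
python3 -m pendant '[[[0.82,1,0],0,0.0],[[0.82,1,0],0,0.0],[[0.82,1,0],0,0.0]]' >/dev/null
python3 -m pendant '[[[0.82,1,0],0,0.0],[[0.82,1,0],0,0.0],[[0.82,1,0],0,0.0]]' >/dev/null
python3 -m pendant '[[[0.82,1,0],0,0.0],[[0.82,1,0],0,0.0],[[0.82,1,0],0,0.0]]' >/dev/null
python3 -m pendant '[[[0.82,1,-0.5],0,0.0],[[0.82,1,-0.5],0,0.0],[[0.82,1,-0.5],0,0.0]]'
python3 -m pendant '[[[0.02,0.13,-0.4],0,0.0],[[0.02,0.13,-0.4],0,0],[[0.02,0.13,-0.4],0,0]]'
python3 - <<'E'
from h import *
s=robot.state();im=robot.snapshot("wrist");cv2.imwrite("pics/w1.png",im)
K,T=wristT(s);np.savez("w1.npz",K=K,T=T);print(s["ee_pos"],s["eef_rot"])
for n,p in[("large",(620,-76.5,24)),("med",(464,74,18)),("core",(478,-72,24))]:
    c=np.linalg.inv(T)@[*p,1];print(n,(K@c[:3])[:2]/c[2])
E
```

```text
time_s: 0.4
ee_pos: [293.1, -486.0, 250.1]
eef_rot: [-0.001, 0.985, 0.171, 0.0]
contact_force: [0.8, -0.0, -0.1]
grip_width: 1.0
grasp_force: 0.0
time_s: 1.6
ee_pos: [619.1, -86.5, 198.9]
eef_rot: [-0.001, 0.985, 0.17, -0.0]
contact_force: [-0.1, -0.4, 0.5]
grip_width: 1.001
grasp_force: 0.0
time_s: 1.9
ee_pos: [619.8, -76.9, 160.0]
eef_rot: [-0.0, 0.986, 0.169, -0.001]
contact_force: [0.4, 0.0, 0.5]
grip_width: 1.0
grasp_force: 0.0
[619.75452237 -76.85699038 160.03120762] [-4.92755651e-05  9.85603642e-01  1.69069526e-01 -9.76849907e-04]
large [318.92082422 231.36623239]
med [ 44.06777858 362.89788449]
core [246.85371379 411.42373673]
```

View pics/w1.png

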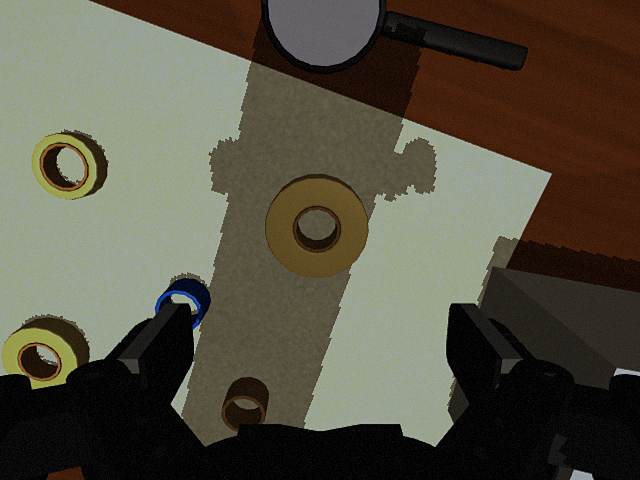

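The wrist view shows the large roll at (317,226) where I predicted (319,231), the small at (69,166), the medium at (45,354) and the core's top at (245,411).

```bash
python3 - <<'E'
from h import *
d=np.load("w1.npz")
for n,uv,z in[("large",(317,226),24),("med",(45,354),18),("small",(69,166),15),("core",(245,411),24)]:print(n,ray(d["K"],d["T"],uv,z))
E
python3 -m pendant '[[[0.01,0.01,-0.5],0,0],[[0.02,0.01,-1],0,0],[[0.02,0.01,-1],0,0]]'
python3 -m pendant '[[[0,0,-0.33],0,0],[[0,0,-0.33],0,0]]'
```

```text
large [622.88330545 -74.20236294  24.        ]
med [471.22811259  74.59220215  18.        ]
small [605.62533084  84.64198755  15.        ]
core [477.89822315 -70.65098043  24.        ]
time_s: 2.25
ee_pos: [618.8, -77.1, 55.9]
eef_rot: [-0.001, 0.986, 0.168, -0.004]
contact_force: [-0.7, -0.9, -0.2]
grip_width: 0.999
grasp_force: 0.0
time_s: 2.45
ee_pos: [621.6, -76.5, 27.4]
eef_rot: [0.0, 0.986, 0.168, -0.001]
contact_force: [-1.4, -0.3, -0.6]
grip_width: 1.001
grasp_force: 0.0
```

```bash

python3 -m pendant '[[[0,0,-0.03],0,0.5],[[0,0,-0.03],0,1],[[0,0,-0.03],0,1],[[0,0,-0.03],0,1],[[0,0,-0.03],0,1]]' 40
python3 -m pendant '[[[0,0,0],0,1],[[0,0,0.5],0,1],[[0,0,1],0,1],[[0,0,1],0,1]]'
python3 - <<'E'
from h import *
s=robot.state();im=robot.snapshot("wrist");cv2.imwrite("pics/w2.png",im)
K,T=wristT(s);np.savez("w2.npz",K=K,T=T);print(s["ee_pos"])
print(robot.state()["grip_width"]*85)
E
```

```text
time_s: 2.95
ee_pos: [623.9, -75.9, 27.9]
eef_rot: [0.001, 0.986, 0.169, 0.002]
contact_force: [-1.9, -1.1, 6.4]
grip_width: 0.757
grasp_force: 42.7
time_s: 3.35
ee_pos: [627.0, -75.3, 134.6]
eef_rot: [0.002, 0.986, 0.169, 0.007]
contact_force: [0.9, 0.6, -0.1]
grip_width: 0.75
grasp_force: 44.9
[626.9751244  -75.28476086 134.58605565]
64.02611150450576
```

View pics/w2.png

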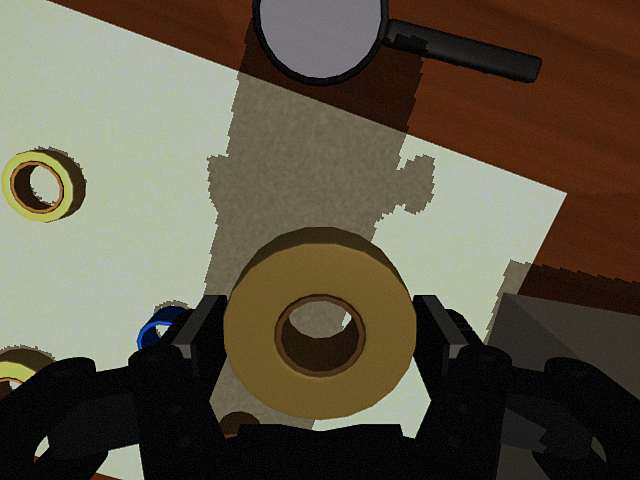

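The large roll is gripped (opening 64 mm, 45 N), with its face centred at about (320,330). I'll carry it to just short of the spindle and look.

```bash

python3 -m pendant '[[[-0.39,0.94,0.3],0,1],[[-0.39,0.94,0.3],0,1],[[-0.39,0.94,0.3],0,1]]' >/dev/null
python3 -m pendant '[[[-0.39,0.94,0.0],0,1],[[-0.39,0.94,0.0],0,1],[[-0.39,0.94,0.0],0,1]]' >/dev/null
python3 -m pendant '[[[-0.39,0.94,0.0],0,1],[[-0.39,0.94,0.0],0,1],[[-0.39,0.94,0.0],0,1]]' >/dev/null
python3 -m pendant '[[[-0.39,0.94,0.0],0,1],[[-0.39,0.94,0.0],0,1],[[-0.39,0.94,0.0],0,1],[[-0.39,0.94,0],0,1]]'
python3 - <<'E'
from h import *
s=robot.state();im=robot.snapshot("wrist");cv2.imwrite("pics/w3.png",im)
K,T=wristT(s);np.savez("w3.npz",K=K,T=T);print(s["ee_pos"])
for p in[(551,316,10),(551,316,65)]:
    c=np.linalg.inv(T)@[*p,1];print((K@c[:3])[:2]/c[2])
E
```

```text
time_s: 4.7
ee_pos: [465.7, 301.8, 154.8]
eef_rot: [-0.0, 0.985, 0.171, 0.0]
contact_force: [-0.4, -0.4, -1.0]
grip_width: 0.749
grasp_force: 44.9
[465.74100499 301.84379536 154.78032587]
[344.72336961  91.31691396]
[351.48258216  82.3623589 ]
```

View pics/w3.png

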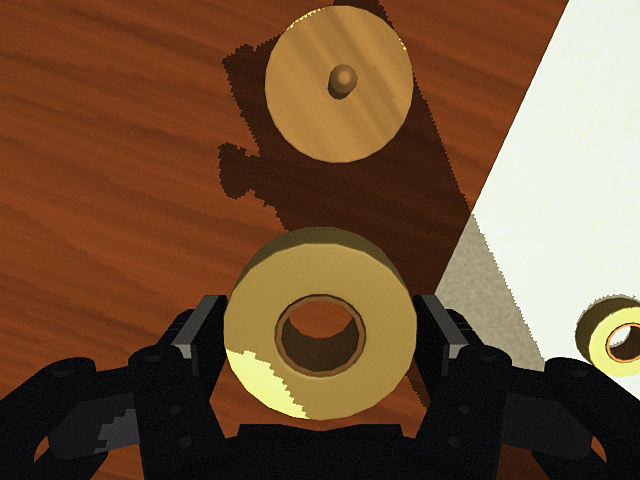

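The base centre is at (339,84), the tip at (344,77) and the medium roll at about (628,342). The roll is still square in the jaws.

```bash
python3 - <<'E'
from h import *
d=np.load("w3.npz")
for uv,z in[((339,84),10),((344,77),65),((628,342),18)]:print(ray(d["K"],d["T"],uv,z))
K,T=d["K"],d["T"]
M=robot.camera_params("wrist")["mount"]
for zt in (3,5,7): # roll top face plane in tool z; face centre px
    print(zt,[ray(K,M,u,zt).round(1) for u in((320,330),(223,328),(417,328))])
E
```

```text
[553.72773292 320.67145257  10.        ]
[552.04560549 320.18311718  65.        ]
[463.63632546  77.62552425  18.        ]
3 [array([0.3, 0.2, 3. ]), array([  1.1, -31.7,   3. ]), array([ 1. , 32.1,  3. ])]
5 [array([-0.7,  0.2,  5. ]), array([  0.1, -32.2,   5. ]), array([-0. , 32.6,  5. ])]
7 [array([-1.7,  0.2,  7. ]), array([ -0.9, -32.7,   7. ]), array([-1. , 33.1,  7. ])]
```

```bash

python3 -m pendant '[[[0.45,0.09,0],0,1],[[0.87,0.175,0],0,1],[[0.87,0.175,0],0,1],[[0.87,0.175,0],0,1],[[0.87,0.175,0],0,1]]'
python3 -m pendant '[[[0,0,-0.4],0,1],[[0,0,-0.8],0,1],[[0,0,-1],0,1],[[0,0,-1],0,1]]'
```

```text
time_s: 5.25
ee_pos: [553.1, 317.3, 154.3]
eef_rot: [0.0, 0.986, 0.169, -0.0]
contact_force: [-0.8, 0.1, -0.8]
grip_width: 0.75
grasp_force: 44.9
time_s: 5.65
ee_pos: [551.4, 317.0, 52.0]
eef_rot: [0.001, 0.986, 0.169, -0.002]
contact_force: [0.5, -0.2, -0.2]
grip_width: 0.753
grasp_force: 45.3
```

```bash

python3 -m pendant '[[[0,0.01,-0.1],0,1],[[0,0.01,-0.12],0,1],[[0,0.01,-0.12],0,1]]'
python3 -m pendant '[[[0,0,0],0,0],[[0,0,0],0,0],[[0,0,0],0,0],[[0,0,0],0,0]]'
python3 -m pendant '[[[0,0,0.4],0,0],[[0,0,0.8],0,0],[[-0.2,0,1],0,0],[[-0.4,0,1],0,0],[[-0.4,0,1],0,0]]'
python3 - <<'E'
from h import *
s=robot.state();im=robot.snapshot("wrist");cv2.imwrite("pics/w4.png",im)
K,T=wristT(s);np.savez("w4.npz",K=K,T=T);print(s["ee_pos"])
E
```

```text
time_s: 5.95
ee_pos: [553.5, 319.4, 43.1]
eef_rot: [-0.0, 0.986, 0.169, 0.0]
contact_force: [0.4, 1.4, 0.8]
grip_width: 0.755
grasp_force: 45.3
time_s: 6.35
ee_pos: [553.5, 319.3, 42.6]
eef_rot: [0.0, 0.986, 0.169, 0.0]
contact_force: [0.5, -0.2, 0.2]
grip_width: 1.0
grasp_force: 0.0
time_s: 6.85
ee_pos: [511.4, 320.3, 143.4]
eef_rot: [-0.0, 0.985, 0.17, 0.0]
contact_force: [0.5, 0.9, 0.4]
grip_width: 0.997
grasp_force: 0.0
[511.42997446 320.27178674 143.43687008]
```

View pics/w4.png

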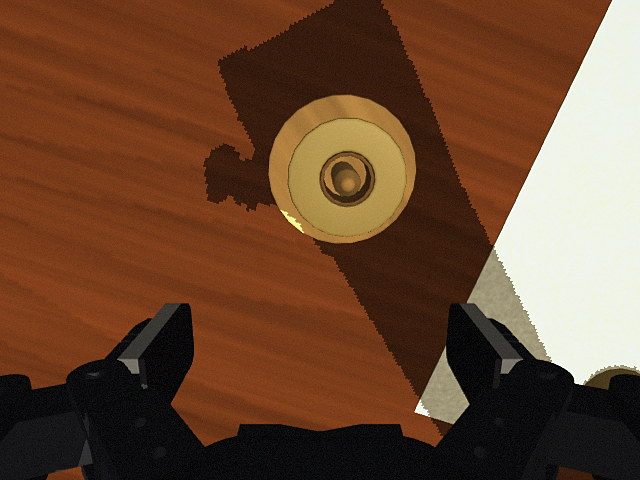

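The large roll sits flat over the post: its ring is centred at (347,177) and the tip is at (348,180). Next is the medium roll.

```bash

python3 -m pendant '[[[-0.17,-0.82,0],0,0],[[-0.17,-0.82,0],0,0]]' >/dev/null
python3 -m pendant '[[[-0.17,-0.82,0],0,0],[[-0.17,-0.82,0],0,0]]' >/dev/null
python3 -m pendant '[[[-0.17,-0.82,0],0,0],[[-0.17,-0.82,0],0,0],[[-0.17,-0.82,0],0,0],[[-0.17,-0.82,0],0,0]]' 
python3 - <<'E'
from h import *
d=np.load("w4.npz")
for uv,z in[((347,177),34),((348,180),65),((342,169),10)]:print(ray(d["K"],d["T"],uv,z))
s=robot.state();im=robot.snapshot("wrist");cv2.imwrite("pics/w5.png",im)
K,T=wristT(s);np.savez("w5.npz",K=K,T=T);print(s["ee_pos"])
c=np.linalg.inv(T)@[464.5,76,18,1];print((K@c[:3])[:2]/c[2])
E
```

```text
time_s: 7.7
ee_pos: [462.8, 72.4, 142.4]
eef_rot: [0.0, 0.986, 0.168, 0.0]
contact_force: [0.4, 0.6, -0.4]
grip_width: 0.996
grasp_force: 0.0
[552.37702203 318.67537405  34.        ]
[553.9345997  320.85326263  65.        ]
[553.74675808 320.77305405  10.        ]
[462.84073492  72.37378535 142.35922821]
[314.45599196 232.62474678]
```

View pics/w5.png

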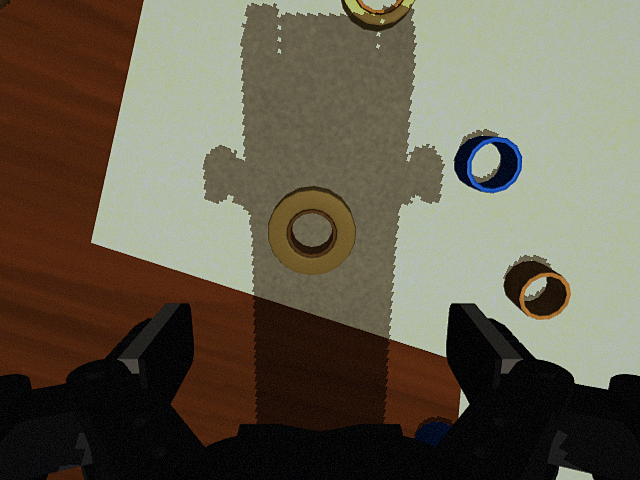

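The medium roll is at (312,232), on target within 2 mm. Now I grasp it.

```bash

python3 -m pendant '[[[0.02,0.045,-0.5],0,0],[[0.02,0.045,-1],0,0],[[0.02,0.045,-1],0,0]]' 
python3 -m pendant '[[[0,0,-0.18],0,0.3],[[0,0,-0.18],0,0.3],[[0,0,-0.18],0,1],[[0,0,-0.18],0,1],[[0,0,-0.18],0,1]]' 40
python3 -m pendant '[[[0,0,0],0,1],[[0,0,0],0,1]]'
python3 -m pendant '[[[0,0,0.4],0,1],[[0,0,0.8],0,1],[[0,0,1],0,1],[[0,0,1],0,1]]'
python3 - <<'E'
from h import *
s=robot.state();im=robot.snapshot("wrist");cv2.imwrite("pics/w6.png",im)
print(s["ee_pos"],s["grip_width"]*85)
E
```

```text
time_s: 8.05
ee_pos: [460.2, 78.6, 37.1]
eef_rot: [-0.001, 0.985, 0.17, -0.005]
contact_force: [-0.3, -0.2, 0.1]
grip_width: 1.001
grasp_force: 0.0
time_s: 8.55
ee_pos: [465.5, 78.2, 26.1]
eef_rot: [0.0, 0.986, 0.169, 0.001]
contact_force: [-2.4, 0.0, 8.1]
grip_width: 0.608
grasp_force: 42.6
time_s: 8.75
ee_pos: [465.5, 78.2, 26.1]
eef_rot: [0.0, 0.986, 0.169, 0.001]
contact_force: [-2.1, 1.1, 9.8]
grip_width: 0.609
grasp_force: 42.6
time_s: 9.15
ee_pos: [466.4, 78.1, 128.2]
eef_rot: [0.001, 0.986, 0.169, 0.003]
contact_force: [0.6, 1.1, -0.7]
grip_width: 0.609
grasp_force: 42.3
[466.42290854  78.11850841 128.1823453 ] 51.763090514071294
```

View pics/w6.png

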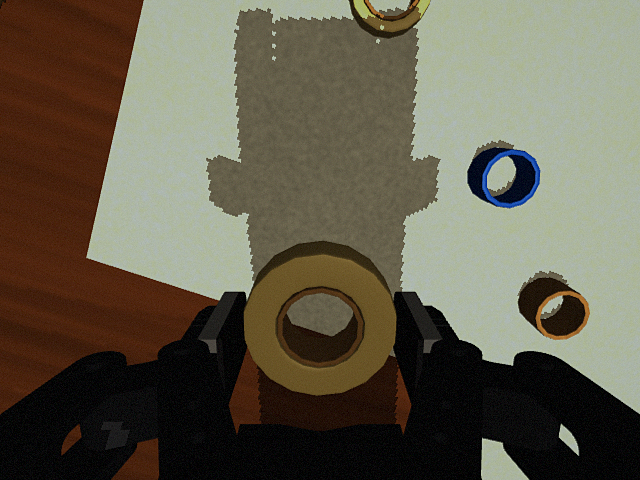

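The medium roll is gripped with its face centred at (320,318), so the offset is about -1 mm. I'll carry it to the spindle.

```bash

python3 -m pendant '[[[0.29,0.81,0.1],0,1],[[0.29,0.81,0.1],0,1],[[0.29,0.81,0.1],0,1]]' >/dev/null
python3 -m pendant '[[[0.29,0.81,0],0,1],[[0.29,0.81,0],0,1],[[0.29,0.81,0],0,1]]' >/dev/null
python3 -m pendant '[[[0.29,0.81,0],0,1],[[0.29,0.81,0],0,1],[[0.29,0.81,0],0,1],[[0.29,0.81,0],0,1]]' 
python3 -m pendant '[[[0,0,0],0,1]]'
```

```text
time_s: 10.2
ee_pos: [550.6, 320.6, 132.9]
eef_rot: [0.0, 0.985, 0.17, -0.001]
contact_force: [-0.1, -1.6, -0.6]
grip_width: 0.608
grasp_force: 42.3
time_s: 10.3
ee_pos: [551.3, 319.1, 133.5]
eef_rot: [0.001, 0.986, 0.169, -0.001]
contact_force: [0.1, -0.5, -0.8]
grip_width: 0.608
grasp_force: 42.3
```

```bash

python3 -m pendant '[[[0.03,0.01,-0.3],0,1],[[0.03,0.01,-0.55],0,1],[[0.03,0.01,-0.6],0,1],[[0.03,0.01,-0.6],0,1]]' 
python3 -m pendant '[[[0,0,-0.1],0,1],[[0,0,-0.1],0,1],[[0,0,-0.1],0,1]]'
```

```text
time_s: 10.7
ee_pos: [554.1, 320.3, 73.9]
eef_rot: [0.001, 0.986, 0.169, -0.001]
contact_force: [0.2, 1.0, 0.1]
grip_width: 0.613
grasp_force: 42.3
time_s: 11.0
ee_pos: [554.5, 321.8, 64.9]
eef_rot: [-0.0, 0.986, 0.169, 0.0]
contact_force: [-0.3, -1.1, -0.1]
grip_width: 0.614
grasp_force: 42.3
```

```bash

python3 -m pendant '[[[0,0,-0.03],0,1],[[0,0,-0.03],0,1]]'
python3 -m pendant '[[[0,0,0],0,0],[[0,0,0],0,0],[[0,0,0],0,0],[[0,0,0],0,0]]' >/dev/null
python3 -m pendant '[[[0,0,0.4],0,0],[[0,0,0.8],0,0],[[-0.2,0,0.9],0,0],[[-0.4,0,0.9],0,0],[[-0.4,0,0.9],0,0]]'
python3 - <<'E'
from h import *
s=robot.state();im=robot.snapshot("wrist");cv2.imwrite("pics/w7.png",im)
K,T=wristT(s);np.savez("w7.npz",K=K,T=T);print(s["ee_pos"])
E
python3 -m pendant '[[[0.3,-0.8,0],0,0],[[0.3,-0.8,0],0,0],[[0.3,-0.8,0],0,0]]' >/dev/null
python3 -m pendant '[[[0.3,-0.8,0],0,0],[[0.3,-0.8,0],0,0],[[0.3,-0.8,0],0,0]]' >/dev/null
python3 -m pendant '[[[0.3,-0.76,-0.1],0,0],[[0.3,-0.76,-0.1],0,0],[[0.3,-0.76,-0.1],0,0],[[0.3,-0.76,-0.1],0,0]]'
python3 - <<'E'
from h import *
s=robot.state();im=robot.snapshot("wrist")
K,T=wristT(s);np.savez("w8.npz",K=K,T=T);print(s["ee_pos"])
c=np.linalg.inv(T)@[605,85,15,1];print((K@c[:3])[:2]/c[2])
a=cv2.imread("pics/w7.png")[40:300,200:500]
cv2.imwrite("pics/w78.png",np.hstack([a,im[100:360,170:470]]))
E
```

```text
time_s: 11.2
ee_pos: [554.3, 321.7, 61.3]
eef_rot: [0.0, 0.986, 0.169, 0.0]
contact_force: [0.3, -0.3, -0.4]
grip_width: 0.609
grasp_force: 42.3
time_s: 12.1
ee_pos: [512.3, 322.7, 152.2]
eef_rot: [-0.0, 0.985, 0.17, 0.0]
contact_force: [-0.0, 0.4, -0.0]
grip_width: 1.003
grasp_force: 0.0
[512.28786625 322.74386362 152.17320594]
time_s: 13.15
ee_pos: [604.6, 85.4, 140.8]
eef_rot: [-0.0, 0.986, 0.168, -0.0]
contact_force: [0.5, 0.5, 1.1]
grip_width: 1.0
grasp_force: 0.0
[604.61235267  85.44578214 140.82090929]
[320.26011227 235.9358732 ]
```

View pics/w78.png

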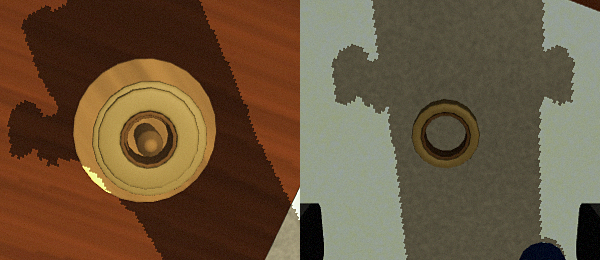

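Both rolls are seated concentric with the post (crop left). The small roll is at full-image (316,234), about 2 mm to +y.

```bash

python3 -m pendant '[[[0.01,0.02,-0.5],0,0.3],[[0.01,0.02,-1],0,0.3],[[0.01,0.02,-1],0,0.3]]' 
python3 -m pendant '[[[0,0,-0.19],0,0.3],[[0,0,-0.19],0,0.4],[[0,0,-0.19],0,0.4]]'
python3 -m pendant '[[[0,0,0],0,1],[[0,0,0],0,1],[[0,0,0],0,1],[[0,0,0],0,1]]' 40
```

```text
time_s: 13.5
ee_pos: [600.6, 88.7, 35.3]
eef_rot: [-0.001, 0.985, 0.17, -0.005]
contact_force: [-1.2, -0.3, 0.3]
grip_width: 0.7
grasp_force: 0.0
time_s: 13.8
ee_pos: [606.1, 88.7, 24.4]
eef_rot: [-0.0, 0.986, 0.17, 0.001]
contact_force: [0.9, 0.5, -0.1]
grip_width: 0.604
grasp_force: 0.0
time_s: 14.2
ee_pos: [606.5, 88.4, 25.1]
eef_rot: [0.0, 0.986, 0.169, 0.002]
contact_force: [-3.2, 0.8, 7.7]
grip_width: 0.469
grasp_force: 39.3
```

```bash

python3 -m pendant '[[[0,0,0.4],0,1],[[0,0,0.8],0,1],[[0,0,1],0,1],[[0,0,1],0,1]]'
python3 - <<'E'
from h import *
s=robot.state();im=robot.snapshot("wrist");cv2.imwrite("pics/w9.png",im)
print(s["ee_pos"],s["grip_width"]*85)
E
```

```text
time_s: 14.6
ee_pos: [607.6, 88.5, 127.7]
eef_rot: [0.0, 0.986, 0.169, 0.004]
contact_force: [0.3, 0.0, -0.2]
grip_width: 0.464
grasp_force: 40.5
[607.60523829  88.52018897 127.66270555] 39.45231867204672
```

View pics/w9.png

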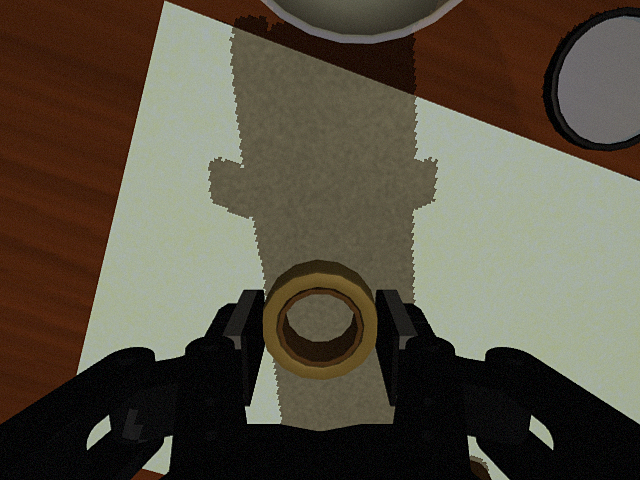

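The small roll is gripped with its face centred at (320,325), held 2–3 mm behind the TCP along tool x.

```bash

python3 -m pendant '[[[-0.17,0.77,0.1],0,1],[[-0.17,0.77,0.1],0,1],[[-0.17,0.77,0.1],0,1]]' >/dev/null
python3 -m pendant '[[[-0.17,0.77,0],0,1],[[-0.17,0.77,0],0,1],[[-0.17,0.77,0],0,1]]' >/dev/null
python3 -m pendant '[[[-0.17,0.77,0],0,1],[[-0.17,0.77,0],0,1],[[-0.17,0.77,0],0,1],[[-0.17,0.77,0],0,1],[[-0.17,0.77,0],0,1]]' 
python3 -m pendant '[[[0,0,-0.2],0,1],[[0,0,-0.4],0,1],[[0,0,-0.4],0,1],[[0,0,-0.4],0,1]]'
```

```text
time_s: 15.75
ee_pos: [555.1, 316.6, 131.7]
eef_rot: [0.001, 0.986, 0.168, -0.0]
contact_force: [0.5, -0.6, 0.1]
grip_width: 0.467
grasp_force: 40.5
time_s: 16.15
ee_pos: [554.9, 317.5, 92.5]
eef_rot: [0.0, 0.986, 0.168, -0.0]
contact_force: [-0.8, -0.3, -0.2]
grip_width: 0.466
grasp_force: 40.6
```

```bash

python3 -m pendant '[[[0.01,0.03,-0.1],0,1],[[0.01,0.03,-0.14],0,1],[[0.01,0.03,-0.14],0,1],[[0.01,0.03,-0.14],0,1]]'
python3 -m pendant '[[[0,0,0],0,0.2],[[0,0,0],0,0.2],[[0,0,0],0,0.2],[[0,0,0],0,0.2]]'
python3 -m pendant '[[[0,0,0.4],0,0.2],[[0,0,0.8],0,0.2],[[-0.3,0,0.8],0,0.2],[[-0.6,0,0.8],0,0.2],[[-0.6,0,0.8],0,0]]'
python3 - <<'E'
from h import *
s=robot.state();im=robot.snapshot("wrist");cv2.imwrite("pics/w10.png",im)
cv2.imwrite("pics/s10.png",robot.snapshot("scene"))
a=im[20:320,180:480];b=cv2.imread("pics/s10.png")[360:480,370:520]
b=cv2.resize(b,(375,300),interpolation=cv2.INTER_CUBIC)
cv2.imwrite("pics/c10.png",np.hstack([a,b]))
E
```

```text
time_s: 16.55
ee_pos: [555.4, 321.8, 78.5]
eef_rot: [0.0, 0.986, 0.169, 0.0]
contact_force: [-0.3, 0.4, -0.5]
grip_width: 0.466
grasp_force: 40.6
time_s: 16.95
ee_pos: [555.4, 321.8, 78.5]
eef_rot: [0.0, 0.986, 0.169, 0.0]
contact_force: [-0.3, -0.6, -0.3]
grip_width: 0.798
grasp_force: 0.0
time_s: 17.45
ee_pos: [491.9, 323.0, 158.9]
eef_rot: [0.0, 0.985, 0.171, -0.0]
contact_force: [2.0, -0.2, 0.3]
grip_width: 0.944
grasp_force: 0.0
```

View pics/c10.png

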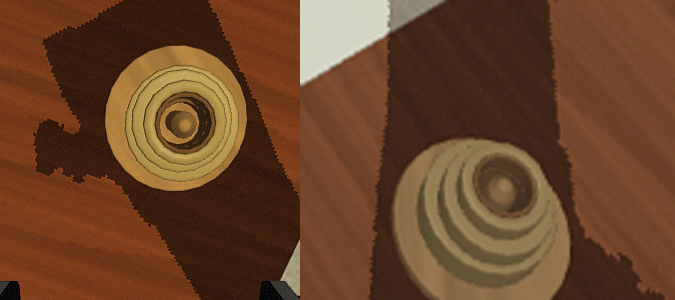

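The stack is complete and flat: all three rings are concentric about the post. Next is the core, and I turn to the bin's heading on the way.

```bash

python3 -m pendant '[[[-0.03,-1,0],-0.185,0],[[-0.03,-1,0],-0.185,0],[[-0.03,-1,0],-0.185,0]]'
python3 -m pendant '[[[-0.03,-1,0],0,0],[[-0.03,-1,0],0,0],[[-0.03,-1,0],0,0]]' >/dev/null
python3 -m pendant '[[[-0.03,-1,0],0,0],[[-0.03,-1,0],0,0],[[-0.03,-1,0],0,0]]' >/dev/null
python3 -m pendant '[[[-0.04,-0.96,-0.2],0,0],[[-0.04,-0.96,-0.2],0,0],[[-0.04,-0.96,-0.2],0,0],[[-0.04,-0.96,-0.2],0,0]]'
python3 - <<'E'
from h import *
s=robot.state();im=robot.snapshot("wrist");cv2.imwrite("pics/w11.png",im)
K,T=wristT(s);np.savez("w11.npz",K=K,T=T);print(s["ee_pos"],np.degrees(np.arctan2(T[1,0],T[0,0])))
c=np.linalg.inv(T)@[478,-71.5,24,1];print((K@c[:3])[:2]/c[2])
E
```

```text
time_s: 17.85
ee_pos: [494.5, 213.8, 157.8]
eef_rot: [0.002, 0.998, 0.067, -0.0]
contact_force: [0.8, 0.5, -0.1]
grip_width: 1.0
grasp_force: 0.0
time_s: 18.85
ee_pos: [482.6, -75.9, 138.1]
eef_rot: [-0.0, 0.997, 0.071, -0.0]
contact_force: [0.8, 1.6, -0.1]
grip_width: 0.996
grasp_force: 0.0
[482.57285612 -75.87472194 138.07570586] -81.86446955306462
[310.69366443 247.98271972]
```

View pics/w11.png

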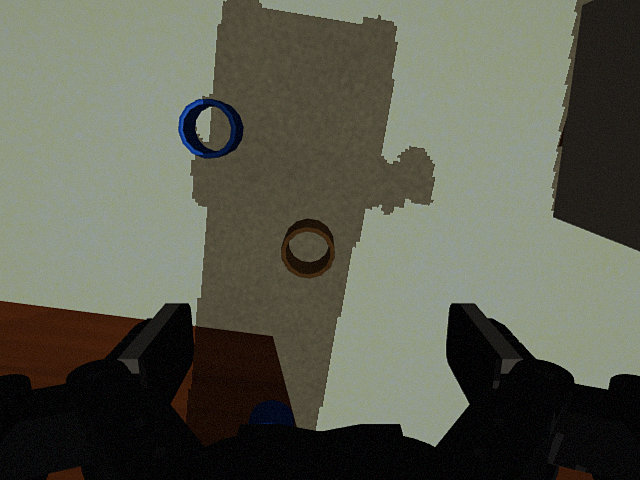

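The brown core's top is at (308,251), so it lies at about (476.5,-70). I grasp it by its upper part.

```bash

python3 -m pendant '[[[-0.06,0.06,-0.5],0,0.4],[[-0.06,0.06,-0.9],0,0.4],[[-0.06,0.06,-0.9],0,0.4]]' 
python3 -m pendant '[[[0,0,-0.15],0,0.5],[[0,0,-0.15],0,0.5]]'
python3 -m pendant '[[[0,0,0],0,1],[[0,0,0],0,1],[[0,0,0],0,1],[[0,0,0],0,1]]' 25
python3 -m pendant '[[[0,0,0.4],0,1],[[0,0,0.8],0,1],[[0,0,1],0,1],[[0,0,1],0,1]]'
python3 - <<'E'
from h import *
s=robot.state();im=robot.snapshot("wrist");cv2.imwrite("pics/w12.png",im)
K,T=wristT(s);np.savez("w12.npz",K=K,T=T);print(s["ee_pos"])
E
```

```text
time_s: 19.2
ee_pos: [473.3, -66.6, 44.4]
eef_rot: [-0.001, 0.997, 0.074, -0.004]
contact_force: [-0.5, 0.3, 0.5]
grip_width: 0.598
grasp_force: 0.0
time_s: 19.4
ee_pos: [476.7, -67.5, 33.9]
eef_rot: [-0.0, 0.997, 0.074, -0.0]
contact_force: [-0.1, -0.3, 0.2]
grip_width: 0.505
grasp_force: 0.0
time_s: 19.8
ee_pos: [477.6, -68.0, 35.1]
eef_rot: [0.0, 0.997, 0.073, 0.001]
contact_force: [-2.1, 1.8, 8.2]
grip_width: 0.357
grasp_force: 25.1
time_s: 20.2
ee_pos: [478.4, -68.5, 137.3]
eef_rot: [0.001, 0.997, 0.073, 0.003]
contact_force: [-0.1, 0.7, -0.6]
grip_width: 0.36
grasp_force: 24.9
[478.44822563 -68.52231492 137.30427331]
```

View pics/w12.png

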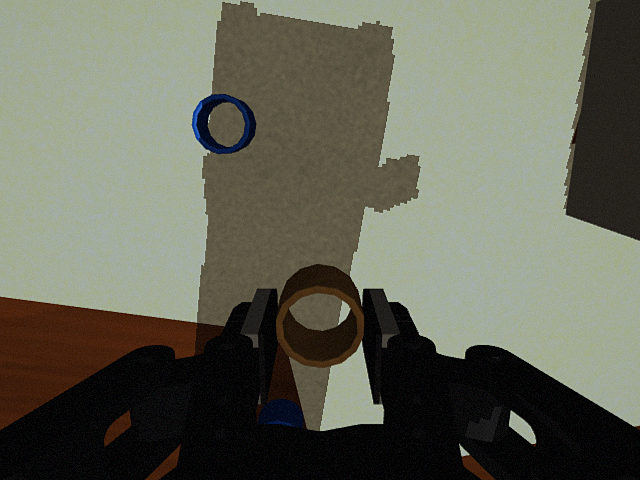

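The core is gripped with its top centred at (320,326). I refine the bin pose by code before pushing.

```bash
python3 - <<'E'
from h import *
im=cv2.imread("pics/top0.png")
print(im[190,500],im[255,530],im[222,500],im[220,440],im[222,549])
g=im.min(2).astype(np.uint8)
hsv=cv2.cvtColor(im,cv2.COLOR_BGR2HSV)
m=((im[...,0].astype(int)-im[...,2]>0)&(im[...,2]>120)).astype(np.uint8)
m[:, :430]=0;m[:,580:]=0;m[:165]=0;m[290:]=0
m=cv2.morphologyEx(m,cv2.MORPH_OPEN,np.ones((2,2)))
cs,_=cv2.findContours(m,0,1);c=max(cs,key=cv2.contourArea)
r=cv2.minAreaRect(c);print(r)
B=[top(u,130)[:2] for u in cv2.boxPoints(r)]
print(np.round(B,1),np.mean(B,0),[np.linalg.norm(B[i]-B[i-1]) for i in range(4)],[np.degrees(np.arctan2(*(B[i]-B[i-1])[::-1])) for i in range(4)])
E
```

```text
[203 197 189] [30 47 84] [145 159 167] [77 86 88] [217 208 201]
((503.0057067871094, 223.53016662597656), (70.70536041259766, 95.15430450439453), 79.3803482055664)
[[ 629.8 -204.6]
 [ 655.2 -364. ]
 [ 536.8 -379.6]
 [ 511.6 -221.5]] [ 583.32214379 -292.41783091] [np.float64(119.38020401293798), np.float64(161.41087174298755), np.float64(119.3914119864678), np.float64(160.0485576778374)] [np.float64(8.161179465134005), np.float64(-80.94797344830337), np.float64(-172.4926613086613), np.float64(99.05838042721724)]
```

The bin is fitted at (583.3,-292.4), 119.4 × 160.7 mm, heading about 8.5°. I move over it, aiming at bin x = -24.

```bash

python3 -m pendant '[[[0,0,0.55],0,1],[[0.1,-0.3,0.55],0,1],[[0.28,-0.76,0.55],0,1],[[0.28,-0.76,0.55],0,1],[[0.28,-0.76,0.55],0,1]]' >/dev/null
python3 -m pendant '[[[0.28,-0.76,0],0,1],[[0.28,-0.76,0],0,1],[[0.28,-0.76,0],0,1]]' >/dev/null
python3 -m pendant '[[[0.27,-0.75,0],0,1],[[0.27,-0.75,0],0,1],[[0.27,-0.75,0],0,1],[[0.27,-0.75,0],0,1],[[0.27,-0.75,0],0,1]]'
```

```text
time_s: 21.55
ee_pos: [559.5, -292.9, 188.0]
eef_rot: [-0.001, 0.997, 0.074, -0.0]
contact_force: [-0.6, 0.2, -0.7]
grip_width: 0.358
grasp_force: 25.1
```

```bash

python3 -m pendant '[[[0.015,-0.02,-0.2],0,1],[[0.015,-0.02,-0.4],0,1],[[0.015,-0.02,-0.6],0,1],[[0.015,-0.02,-0.6],0,1]]' 40
python3 -m pendant '[[[0,0,-0.15],0,1],[[0,0,-0.3],0,1],[[0,0,-0.3],0,1],[[0,0,-0.3],0,1]]'
```

```text
time_s: 21.95
ee_pos: [559.5, -295.0, 126.1]
eef_rot: [-0.001, 0.997, 0.074, -0.002]
contact_force: [-1.8, -0.1, 0.4]
grip_width: 0.347
grasp_force: 39.6
time_s: 22.35
ee_pos: [559.8, -297.0, 97.7]
eef_rot: [-0.001, 0.997, 0.073, -0.001]
contact_force: [-4.3, -0.2, -2.0]
grip_width: 0.346
grasp_force: 39.6
```

```bash

python3 -m pendant '[[[0.01,0.01,-0.1],0,1],[[0.01,0.01,-0.17],0,1],[[0.01,0.01,-0.17],0,1],[[0.01,0.01,-0.17],0,1]]'
python3 -m pendant '[[[0,0,0],0,0.45],[[0,0,0],0,0.4],[[0,0,0],0,0.4],[[0,0,0],0,0.4],[[0,0,0],0,0.4]]'
```

```text
time_s: 22.75
ee_pos: [561.3, -296.2, 80.8]
eef_rot: [-0.0, 0.997, 0.073, -0.001]
contact_force: [-3.4, 0.3, -0.9]
grip_width: 0.35
grasp_force: 39.6
time_s: 23.25
ee_pos: [562.2, -296.4, 81.7]
eef_rot: [0.0, 0.997, 0.073, 0.0]
contact_force: [-0.7, 0.1, 1.8]
grip_width: 0.603
grasp_force: 0.8
```

```bash
python3 - <<'E'
from h import *
im=robot.snapshot("wrist");cv2.imwrite("pics/w13.png",im)
h=cv2.cvtColor(im,cv2.COLOR_BGR2HSV)
m=((h[...,0]<20)&(h[...,1]>90)&(h[...,2]>40)).astype(np.uint8)
n,l,st,c=cv2.connectedComponentsWithStats(m)
for i in range(1,n):
    if st[i,4]>40:print(st[i],c[i].round())
for v in range(230,420,12):print(v,[tuple(int(k) for k in im[v,u]) for u in(285,300,320,340,355)])
E
```

```text
[ 159    0  481   13 5220] [382.   5.]
[284 295  51  12 386] [309. 300.]
230 [(73, 78, 85), (70, 81, 82), (79, 80, 87), (72, 79, 86), (72, 78, 83)]
242 [(74, 82, 88), (73, 75, 81), (72, 75, 80), (75, 78, 82), (73, 76, 82)]
254 [(72, 75, 82), (77, 78, 86), (75, 80, 85), (77, 82, 88), (75, 79, 84)]
266 [(70, 76, 81), (74, 81, 86), (68, 75, 82), (74, 79, 86), (70, 77, 82)]
278 [(72, 77, 82), (73, 79, 85), (70, 81, 82), (77, 79, 87), (72, 77, 84)]
290 [(67, 78, 82), (74, 81, 90), (73, 79, 86), (75, 77, 85), (75, 83, 87)]
302 [(192, 219, 232), (57, 117, 175), (58, 119, 176), (202, 228, 237), (194, 224, 232)]
314 [(193, 223, 233), (196, 220, 232), (192, 221, 235), (191, 219, 232), (191, 220, 233)]
326 [(102, 120, 132), (100, 118, 129), (99, 119, 130), (106, 123, 131), (96, 113, 124)]
338 [(96, 116, 126), (101, 119, 132), (98, 116, 128), (98, 115, 124), (104, 118, 129)]
350 [(100, 119, 130), (103, 120, 126), (97, 120, 131), (101, 124, 128), (99, 119, 126)]
362 [(100, 116, 125), (103, 120, 132), (94, 114, 123), (97, 115, 129), (103, 125, 131)]
374 [(95, 113, 125), (97, 116, 126), (93, 111, 123), (102, 120, 130), (101, 119, 131)]
386 [(98, 118, 126), (100, 115, 127), (104, 117, 128), (95, 114, 125), (99, 113, 123)]
398 [(98, 115, 124), (102, 122, 131), (97, 117, 126), (99, 114, 126), (101, 116, 127)]
410 [(98, 116, 129), (99, 118, 132), (102, 116, 132), (102, 117, 127), (101, 119, 130)]
```

The core has left the fingers. The bin floor is lit at rows 300–315, with brown at (309,300) down below. I rise straight up and move clear.

```bash

python3 -m pendant '[[[0,0,0.25],0,0.4],[[0,0,0.5],0,0.4],[[0,0,0.75],0,0.4],[[0,0,1],0,0.4],[[0,0,1],0,0.4]]'
python3 -m pendant '[[[0,0,0.5],0,0.4],[[0,0,0.5],0,0.4]]' 
python3 -m pendant '[[[-0.8,0.5,0.3],0,0.4],[[-0.8,0.5,0.3],0,0.4],[[-0.8,0.5,0.3],0,0.4],[[-0.8,0.5,0.3],0,0.4]]'
python3 - <<'E'
from h import *
im=robot.snapshot("top");cv2.imwrite("pics/t14.png",im);cv2.imwrite("pics/s14.png",robot.snapshot("scene"))
for n,a,b,rois in[("top",im,cv2.imread("pics/top0.png"),dict(flap=(195,250,462,545),bowl=(100,175,225,300),mag=(130,172,325,412),blue1=(244,268,323,347),core=(274,298,357,381))),
 ("scene",cv2.imread("pics/s14.png"),cv2.imread("pics/scene0.png"),dict(flap=(115,160,182,262),bowl=(345,445,172,272),mag=(262,335,160,225)))]:
    for k,(r0,r1,c0,c1) in rois.items():
        d=cv2.absdiff(a,b)[r0:r1,c0:c1].max(2);print(n,k,d.mean().round(1),(d>40).mean().round(3))
h=cv2.cvtColor(im,cv2.COLOR_BGR2HSV)
# brown core visible anywhere new?
c=im[225:285,140:200];g=cv2.cvtColor(c,cv2.COLOR_BGR2GRAY)
print(cv2.HoughCircles(cv2.resize(g,None,fx=4,fy=4,interpolation=2),cv2.HOUGH_GRADIENT,1,5,param1=80,param2=25,minRadius=25,maxRadius=100))
E
```

```text
time_s: 23.8
ee_pos: [563.8, -296.4, 185.3]
eef_rot: [0.001, 0.997, 0.073, 0.003]
contact_force: [-0.0, -0.8, 0.6]
grip_width: 0.6
grasp_force: 0.0
time_s: 24.0
ee_pos: [564.1, -296.6, 237.0]
eef_rot: [0.002, 0.997, 0.073, 0.004]
contact_force: [0.4, -0.4, 1.1]
grip_width: 0.6
grasp_force: 0.0
time_s: 24.4
ee_pos: [481.7, -246.0, 261.8]
eef_rot: [0.001, 0.997, 0.073, 0.001]
contact_force: [0.6, -0.6, -0.9]
grip_width: 0.597
grasp_force: 0.0
top flap 26.1 0.254
top bowl 8.1 0.0
top mag 7.7 0.0
top blue1 12.0 0.0
top core 35.7 0.299
scene flap 19.5 0.261
scene bowl 1.4 0.0
scene mag 1.6 0.0
[[[114.5 113.5  90. ]
  [119.5 111.5  92.8]
  [100.5 112.5  67.4]
  [124.5 110.5  88.4]
  [108.5 116.5  90.6]
  [ 93.5 109.5  75. ]
  [115.5 118.5  90.6]
  [116.5 105.5  82.9]
  [113.5 123.5  80.7]
  [105.5 101.5  82.8]
  [ 78.5 109.5  58.5]
  [107.5 110.5  74. ]
  [103.5 123.5  76.3]
  [127.5  99.5  71.9]
  [124.5 104.5  84. ]
  [130.5 107.5  81.8]
  [118.5 128.5  80.7]
  [134.5 114.5  77.4]
  [ 87.5 102.5  60.8]
  [101.5 107.5  82.9]
  [136.5  99.5  71.9]
  [ 95.5 116.5  71.8]
  [ 86.5 108.5  62. 
[... 3043 characters left out ...]
3.5 106.5  27.7]
  [101.5  76.5  34.4]
  [113.5  89.5  33.1]
  [124.5  84.5  31.1]
  [112.5  72.5  29.7]
  [108.5  75.5  28.9]
  [139.5 146.5  26.6]
  [112.5 173.5  34.1]
  [101.5 133.5  33.3]
  [ 52.5  94.5  30.8]
  [ 82.5  71.5  33. ]
  [102.5  90.5  28.8]
  [ 64.5  79.5  28.6]
  [108.5 133.5  27.7]
  [ 70.5  81.5  30.8]
  [114.5 153.5  30. ]
  [ 43.5 112.5  37.2]
  [ 54.5  89.5  31. ]
  [128.5  70.5  26.4]
  [128.5 152.5  31.1]
  [ 48.5 120.5  29.7]
  [ 57.5  83.5  30.8]
  [ 95.5 139.5  28.5]
  [ 78.5  74.5  27.5]
  [102.5 151.5  27.5]
  [157.5  97.5  29.9]
  [ 53.5 129.5  27.5]
  [101.5 156.5  27.5]
  [125.5 148.5  25.3]
  [112.5 163.5  26.6]
  [153.5  87.5  26.6]
  [ 45.5  88.5  27.5]]]
```

Bowl and magnifier are unchanged. The flap region differs, possibly from the arm's shadow, so I move the arm away and compare again.

```bash

python3 -m pendant '[[[0,1,0.3],0,0.4],[[0,1,0.3],0,0.4],[[0,1,0.3],0,0.4]]' >/dev/null
python3 -m pendant '[[[0,1,0],0,0.4],[[0,1,0],0,0.4],[[0,1,0],0,0.4]]' >/dev/null
python3 -m pendant '[[[0,0.6,0],0,0.4],[[0,0.6,0],0,0.4],[[0,0.6,0],0,0.4]]'
python3 - <<'E'
from h import *
im=robot.snapshot("top");sc=robot.snapshot("scene")
cv2.imwrite("pics/t15.png",im);cv2.imwrite("pics/s15.png",sc)
d=cv2.absdiff(im,cv2.imread("pics/top0.png"))[195:250,462:545].max(2);print(d.mean(),(d>40).mean())
e=cv2.absdiff(sc,cv2.imread("pics/scene0.png"))[115:160,182:262].max(2);print(e.mean(),(e>40).mean())
E
```

```text
time_s: 25.4
ee_pos: [482.4, 15.7, 290.9]
eef_rot: [-0.001, 0.997, 0.075, -0.0]
contact_force: [-0.3, -1.5, -0.0]
grip_width: 0.6
grasp_force: 0.0
5.744797371303395 0.0
4.3875 0.0
```

The flap now looks identical to its starting shut state in both views. Handing in.

```bash
python3 -c "
from bench import robot
print(robot.hand_in())"
```

```text
the job is handed in; nothing more can be done
None
```

I handed the job in at about 25 s with the rolls stacked large, medium, small on the spindle, the core in the bin, the flap shut, and the bowl and magnifier unmoved in the camera images; no verdict came back.

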